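Post the parking pass into the toy pay box

TASK

Take the flat parking pass that stands in the groove of the parking ramp's turntable and push it, short edge first, through the slot in the leaning top of the toy pay box, past the stiff flap behind the slot, so that it ends up wholly inside the box. Let go of it, and leave the taxi, the boat trailer and the dish where they are.

Things in the scene. Friction and masses are not known exactly. Their poses are not given: they have to be found in the camera images.
- pass_center (a point): Centre of the parking pass: a loose flat white plastic tile 8 mm thick (x axis), 46 mm wide (y) and 75 mm tall (z, up at the start), 35 to 70 g; faces and ends alike. At the start it stands upright on the turntable, its lowest 12 mm between two ribs (gap 11 mm; ribs 4 mm thick, 50 mm long).
- ramp: Fixed yellow toy parking ramp: deck 150 x 150 mm, 36 mm high, 49 mm high kerbs along its +y and -y sides, a narrow incline going down from its +x side to 215 mm from the centre. Origin: centre of the underside. On it a grey turntable disc, radius 60 mm, top 43 mm above the table, turns stiffly about the origin's vertical and carries the ribs (tops 55 mm above the table).
- head: Grey head of the toy pay box, fixed: a closed box 72 (x) by 96 (y) by 116 mm (z) leaning 30 degrees, slot in its top face, +x wall clear. Origin: centre of the slot mouth, level with the top face, 160 mm above the table. z points straight out of the slot (30 degrees from vertical, leaning to the box's front, which faces the robot), y level along the slot, x across it.
- slot_throat (a point): Middle of the slot at the underside of the head's top, 10 mm below the slot mouth; axes as the head's. The slot is 11 mm across (x) by 50 mm long (y), so the pass goes in short edge first; black bevelled lips rise 4 mm above the face around it. The floor inside lies 112 mm below the face; a pass past the flap slides down onto it by itself when let go.
- flap (a joint): Angle (rad) of the black flap that closes the slot 11 mm below the face, hinged 12 mm to the head's +x side of the slot's middle: 0 closed, growing as it is pushed in, at most 1.6. Its stiff hinge has no spring: it resists with 3 to 5 N and stays where left. It is clear once the pass's leading edge is about 30 mm below the face; a pass let go before that stays sticking out.
- taxi: Bystander: orange die-cast toy taxi, 76 x 32 x 38 mm, origin under its centre.
- trailer: Bystander: blue plastic toy boat trailer, about 120 x 52 x 28 mm, origin under its middle.
- dish: Bystander: white ceramic dish, 90 mm across, 22 mm high, origin under its centre.
Mind the look-alikes: they are no part of the job. Of the things like the part that bears head, leave any that is red; of the rest the larger one is meant. Of the things like the part that bears pass_center, leave any that is green; of the rest the larger one is meant.

How it is judged:
By the outcome, as a careful person would: the job done as asked, in the order asked, and still so for the second after the job is handed in, with the robot touching nothing.
It also fails if it takes over 40 s, if anything falls off the work surface, if the arm or the gripper's body presses on something with over 40 N, if the wrist force passes 120 N, or if a joint passes its speed limit or range.

ROBOT

A 6-joint arm with a two-finger parallel gripper is mounted at the origin on the work surface. World frame = base frame: x ahead of the robot, y to its left, z up, the work surface at z = 0. Lengths are in m, angles in rad, forces in N, time in s.
With the tool pointing down it reaches from about 0.3 to 0.875 m from the base axis. Payload 6.4 kg.
Tool frame: the origin (TCP) lies on the centre line of the jaws, within the pads' length; the fingertips stand 17 mm ahead of it and the grasp point (between the pads) lies 2 mm behind it; x points along the fingers, z is the direction in which the jaws open and shut, and the axes are right-handed (so a half turn about x gives the same grasp; the last joint's range is limited). The gripper opens to 85 mm and grips with 20 to 120 N. Pads are 22 mm wide; open, the fingers measure 114 mm over their backs; the gripper's body (76 mm by 85 mm) begins 54 mm behind the grasp point. The pads swing forward as they close: fully open they stand 13 mm farther back than shut.
Start: joints at [-1.41, 0.181, 1.607, -0, 1.354, -0.206], TCP at [0.206, -0.537, 0.248] pointing down, gripper open.
Joint ranges: [-2.99, 2.99], [-0.89, 2.07], [0.3, 2.58], [-1.14, 4.28], [0, 2.63], [-3.12, 3.12]. Speed limits (rad/s): [2.57, 2.57, 3.01, 3.14, 3.14, 3.14].

INTERFACE

Orientations are given as a rotation vector (axis times angle).
In Python, from station import manip gives the robot as it stands.
- The arm moves only by the tool apply_moves, never from a script. Its argument "targets" is a list that holds one entry, the list of rows, each a list of 7 numbers: the opening, from 0 (shut) to 1 (fully open), then the shift along the tool's x, y, z in mm, then the turn, a rotation vector about the tool's x, y, z in rad. In form: [[[hand, dx, dy, dz, ax, ay, az], ...]]. A call has exactly 10 rows; each row is the pose to reach, as a shift and turn from the pose commanded when the call began, along the tool's axes at that moment; what a row does not reach only later rows make up. A row lasts 1/10 s, in which the tool goes at most 50 mm and 8.59 degrees, less where a joint would pass 70% of its speed; a pose out of reach is approached as far as the arm can. A call with a gripper value outside its range is refused whole. The fingers move at their own pace and stop on an object; "grip_force" is the grip in N (left out, the last holds). Time passes only in rows, so rows that repeat a pose let the fingers close, or fill a call up. It gives the time, the measured TCP pose, the force and the opening at its end, in the units of the state.
- manip.get_state(): the state, without advancing time (a new reading comes with each control period).
- manip.read_camera(name): name is "scene" or "top" or "wrist"; returns a dict with "pixels" (400x640x3 uint8, red, green, blue), "camera_matrix" (3x3 intrinsics, pixels), "world_to_cam" (4x4, takes a point from world to camera coordinates). Camera axes: x right, y down, z forward; pixel columns grow to the right and rows downward; lengths in m; the calibration is good to about 2 mm. A picture is of the moment at which its call begins. There is no depth.
- manip.finish_job(): hands the job in, once; it reports no verdict.
The state is a dict: "time": time; "joint_pos": joint angles; "qd": joint speeds; "tau": joint torques, N m; "tcp_pos": TCP position; "ee_rot": TCP orientation; "contact_force": force on the tool from outside, world axes, zero at the start; "torque": the same for the moment, N m; "width": finger opening in m.
Only numpy, scipy, OpenCV 4.12 (cv2) and the standard library are available. Lean on these libraries where they do the work, as an engineer would, in place of code of your own. Each camera call takes 0.05 s, during which the arm holds its last target.

## Working session

There is one attempt and no reset: what is moved stays moved. The work goes in short steps, Python scripts to look and compute and a tool call to move; the robot and the scene stay as the last step left them, time stands still between calls to the robot, and variables do not carry over. Pictures are saved under pics/ and viewed, and the job is handed in when it is done.

Besides the shell and the picture viewer there is one more tool, called after "Emit:" in YAML: its name, and indented under it one key for each argument. apply_moves: Moves the arm, as the interface text tells. Its arguments: {"type":"object","properties":{"targets":{"type":"array"},"grip_force":{"type":"number"}},"required":["targets"]}

```bash
mkdir -p pics; ls; python3 - <<'E'
from station import manip
import cv2,numpy as np,json
s=manip.get_state()
print({k:np.round(v,4).tolist() for k,v in s.items()})
for n in ["scene","top","wrist"]:
    r=manip.read_camera(n)
    cv2.imwrite(f"pics/{n}0.png",r["pixels"][:,:,::-1])
    print(n,np.round(r["camera_matrix"],1).tolist(),np.round(r["world_to_cam"],4).tolist())
E
```

```text
pics
{'time': 0.0, 'joint_pos': [-1.4103, 0.1816, 1.6079, -0.0, 1.3538, -0.2063], 'qd': [-0.0002, -0.0009, 0.0022, -0.0007, 0.0009, 0.0002], 'tau': [-0.001, -44.487, -35.1337, -0.0004, 0.0092, 0.0], 'tcp_pos': [0.2061, -0.5363, 0.2474], 'ee_rot': [0.9361, 1.3619, -0.9341], 'contact_force': [0.1604, 1.2696, 0.8456], 'torque': [0.0222, -0.0047, -0.0002], 'width': 0.0852}
scene [[475.9, 0.0, 298.7], [0.0, 475.9, 191.0], [0.0, 0.0, 1.0]] [[-0.8187, 0.5742, 0.0045, 0.4377], [0.4115, 0.5922, -0.6927, -0.1157], [-0.4004, -0.5653, -0.7212, 1.4684], [0.0, 0.0, 0.0, 1.0]]
top [[420.2, 0.0, 320.3], [0.0, 420.2, 203.0], [0.0, 0.0, 1.0]] [[0.011, -0.9996, -0.0265, -0.0086], [-0.998, -0.0093, -0.0629, 0.4875], [0.0626, 0.0272, -0.9977, 1.3728], [0.0, 0.0, 0.0, 1.0]]
wrist [[360.1, 0.0, 318.6], [0.0, 360.1, 196.0], [0.0, 0.0, 1.0]] [[0.358, -0.9337, -0.0023, -0.5742], [-0.8954, -0.3439, 0.2829, -0.0361], [-0.2649, -0.0992, -0.9592, 0.3793], [0.0, 0.0, 0.0, 1.0]]
```

View pics/scene0.png

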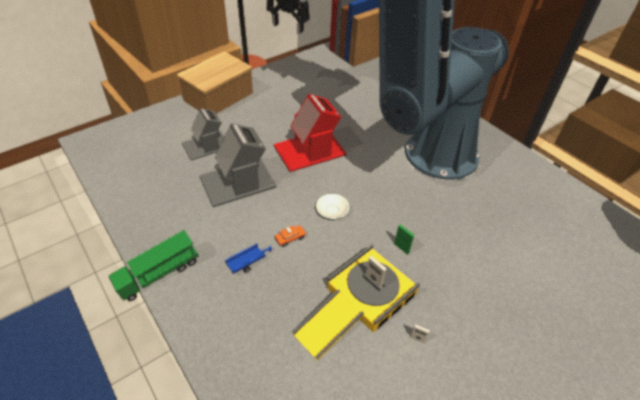

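View pics/top0.png

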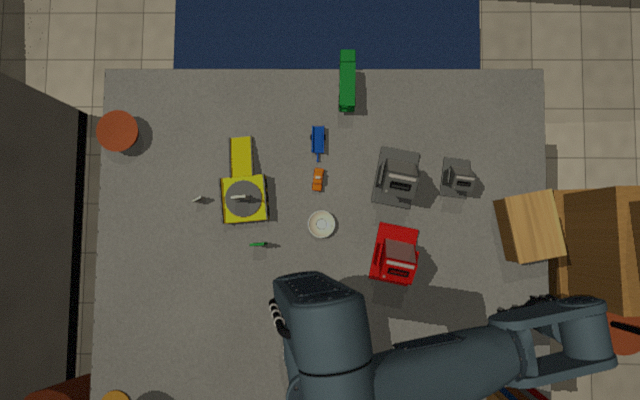

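View pics/wrist0.png

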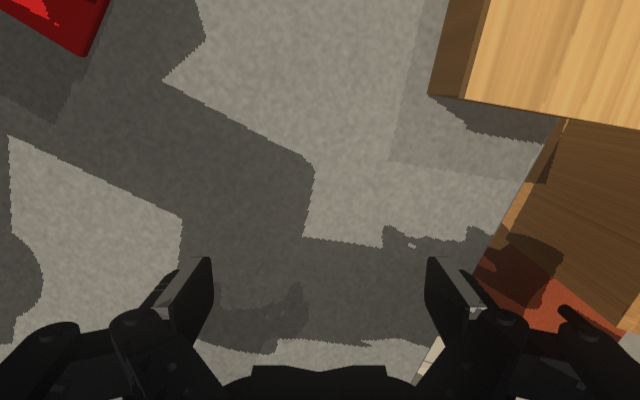

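Candidates. Heads: large grey (scene 240,155 / top 398,178), small grey (scene 205,130 / top 458,178), red (scene 315,125 / top 397,255). Passes: large white on the turntable (scene 375,272 / top 240,197), small white (scene 419,332 / top 198,199), green (scene 403,240 / top 258,244). I choose the large grey head and the white pass on the turntable, and will check both in close crops.

```bash
cat > h.py <<'E'
import numpy as np,cv2,pickle,os
from scipy.spatial.transform import Rotation as R
from scipy.optimize import least_squares
def shot(name,save):
    from station import manip
    r=manip.read_camera(name)
    cv2.imwrite(f"pics/{save}.png",r["pixels"][:,:,::-1])
    pickle.dump(r,open(f"pics/{save}.pkl","wb")); return r
def load(save): return pickle.load(open(f"pics/{save}.pkl","rb"))
def proj(r,P):
    P=np.atleast_2d(P); T=np.array(r["world_to_cam"]);c=P@T[:3,:3].T+T[:3,3]
    u=c@np.array(r["camera_matrix"]).T; return u[:,:2]/u[:,2:]
def ray(r,uv):
    T=np.array(r["world_to_cam"]);K=np.array(r["camera_matrix"])
    d=T[:3,:3].T@np.linalg.solve(K,[uv[0],uv[1],1]); o=-T[:3,:3].T@T[:3,3]; return o,d/np.linalg.norm(d)
def atz(r,uv,z):
    o,d=ray(r,uv); return o+d*(z-o[2])/d[2]
def tri(obs):
    A=np.zeros((3,3));b=np.zeros(3)
    for r,uv in obs:
        o,d=ray(r,uv);M=np.eye(3)-np.outer(d,d);A+=M;b+=M@o
    return np.linalg.solve(A,b)
def crop(save,out,x0,y0,w,h,s,pts=None):
    im=load(save)["pixels"][:,:,::-1].copy()[y0:y0+h,x0:x0+w]
    im=cv2.resize(im,None,fx=s,fy=s,interpolation=cv2.INTER_CUBIC)
    if pts is not None:
        for p in pts: cv2.circle(im,(int((p[0]-x0+.5)*s),int((p[1]-y0+.5)*s)),2,(255,0,255),-1)
    cv2.imwrite(f"pics/{out}.png",im)
E
python3 - <<'E'
from h import *
s=shot("scene","s1");t=shot("top","t1")
a=cv2.imread("pics/s1.png");b=cv2.imread("pics/t1.png")
c=lambda im,x,y:cv2.resize(im[y:y+60,x:x+80],None,fx=5,fy=5,interpolation=cv2.INTER_CUBIC)
cv2.imwrite("pics/c1.png",np.vstack([np.hstack([c(a,340,240),c(b,205,165)]),np.hstack([c(a,195,120),c(b,360,145)])]))
print("head",tri([(s,(248,140)),(t,(403,184))]))
print("pass top",tri([(s,(375,262)),(t,(238,197))]))
print("turntable", atz(t,(243,199),.043), atz(s,(373,283),.043))
for n,p in dict(taxi=(318,180),trailer=(318,140),dish=(321,224)).items(): print(n,atz(t,p,.02))
E
```

```text
head [ 0.53472934 -0.25156374  0.13750985]
pass top [0.49939733 0.24590519 0.11406626]
turntable [0.49645852 0.24722673 0.043     ] [0.50360053 0.25256662 0.043     ]
taxi [0.56325811 0.00447222 0.02      ]
trailer [0.69692077 0.00598463 0.02      ]
dish [ 0.41818113 -0.00701867  0.02      ]
```

View pics/c1.png

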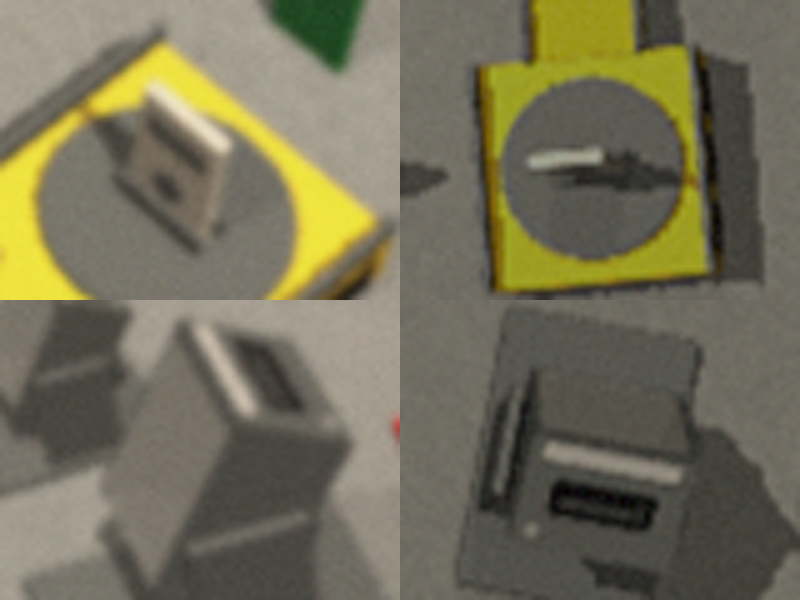

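Crops confirm: the white pass (cream, with a dark window and hole) stands on the turntable. The large grey head has a dark slot and a pale stripe on its upper edge. Next I work out the wrist camera's offset and the tool frame.

```bash
python3 - <<'E'
from h import *
from station import manip
s=manip.get_state(); Rt=R.from_rotvec(s["ee_rot"]).as_matrix(); p=np.array(s["tcp_pos"])
print(np.round(Rt,3))
w=shot("wrist","w1");T=np.array(w["world_to_cam"])
C=-T[:3,:3].T@T[:3,3]
print("cam in tool",Rt.T@(C-p),"axes in tool (cols)\n",np.round(Rt.T@T[:3,:3].T,3))
np.savez("cam.npz",c=Rt.T@(C-p),A=Rt.T@T[:3,:3].T)
E
```

```text
[[-0.     0.933  0.359]
 [ 0.001  0.359 -0.933]
 [-1.     0.    -0.001]]
cam in tool [-0.1252285   0.07220622  0.00039104] axes in tool (cols)
 [[ 0.001 -0.283  0.959]
 [-0.001 -0.959 -0.283]
 [ 1.    -0.    -0.001]]
```

Emit:
apply_moves:
  targets:
    - [[1, -50, 0, 0, 0, 0, 0], [1, -80, 45, -20, -0.14, 0, 0], [1, -80, 90, -40, -0.28, 0, 0], [1, -80, 135, -60, -0.42, 0, 0], [1, -80, 180, -80, -0.56, 0, 0], [1, -80, 225, -100, -0.7, 0, 0], [1, -80, 270, -120, -0.84, 0, 0], [1, -70, 315, -140, -0.98, 0, 0], [1, -60, 350, -155, -1.1, 0, 0], [1, -50, 377, -161, -1.204, 0, 0]]

```text
time: 1.3
tcp_pos: [0.502, -0.2485, 0.2981]
ee_rot: [-0.005, 1.57, 0.006]
contact_force: [-0.2, -1.1, -0.5]
width: 0.0856
```

```bash
python3 - <<'E'
from h import *
from station import manip
s=manip.get_state();print({k:np.round(v,3).tolist() for k,v in s.items() if k not in("tau","torque")})
shot("wrist","wh1")
E
```

```text
{'time': 1.3, 'joint_pos': [-0.672, 0.109, 1.587, 0.001, 1.445, -0.679], 'qd': [0.459, 0.379, -0.206, -0.019, -0.177, -0.555], 'tcp_pos': [0.502, -0.249, 0.298], 'ee_rot': [-0.005, 1.57, 0.006], 'contact_force': [-0.241, -1.107, -0.457], 'width': 0.086}
```

View pics/wh1.png

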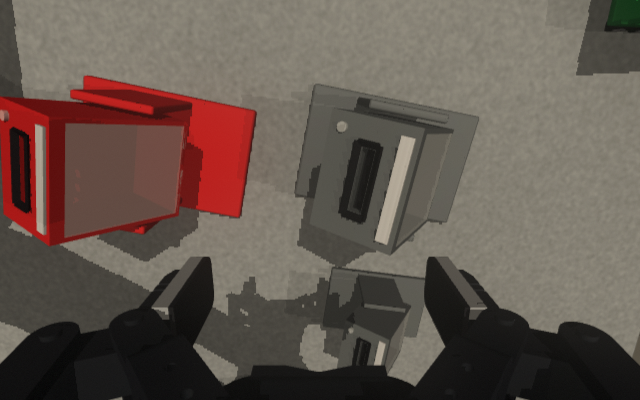

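The wrist view shows the large grey head with its slot at about (360,180), the white stripe at (397,193), the red head at left and the small grey head below at (375,330). I take a settled frame, then a second view for baseline.

```bash
python3 - <<'E'
from h import *
shot("wrist","wh1b");shot("wrist","wh1c")
from station import manip
s=manip.get_state();print(s["time"],s["tcp_pos"],s["qd"])
E
```

```text
1.45 [ 0.50086847 -0.24978955  0.29728456] [-0.04801124 -0.0213125  -0.00419896 -0.01338588  0.00780447  0.01641891]
```

Emit:
apply_moves:
  targets:
    - [[1, -10, 30, 30, 0, 0, 0], [1, -20, 65, 60, 0, 0, 0], [1, -20, 90, 80, 0, 0, 0], [1, -20, 90, 80, 0, 0, 0], [1, -20, 90, 80, 0, 0, 0], [1, -20, 90, 80, 0, 0, 0], [1, -20, 90, 80, 0, 0, 0], [1, -20, 90, 80, 0, 0, 0], [1, -20, 90, 80, 0, 0, 0], [1, -20, 90, 80, 0, 0, 0]]

```text
time: 2.45
tcp_pos: [0.5802, -0.1617, 0.3183]
ee_rot: [0.0, 1.571, -0.001]
contact_force: [-0.1, 0.3, 0.3]
width: 0.0853
```

```bash
python3 - <<'E'
from h import *
shot("wrist","wh2")
crop("wh1c","c2a",290,90,180,180,4);crop("wh2","c2b",150,150,180,180,4)
E
```

```text
(no output)
```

View pics/wh2.png

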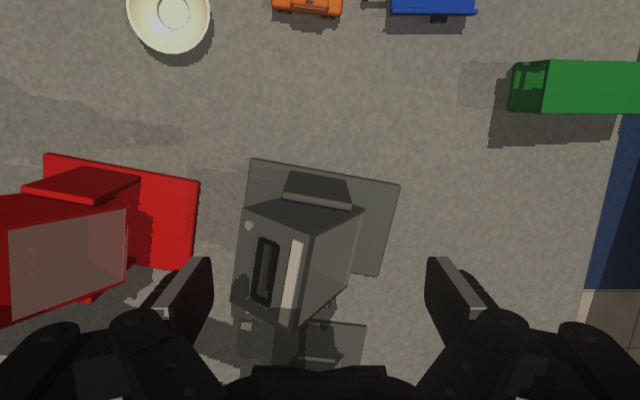

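View pics/wh1c.png

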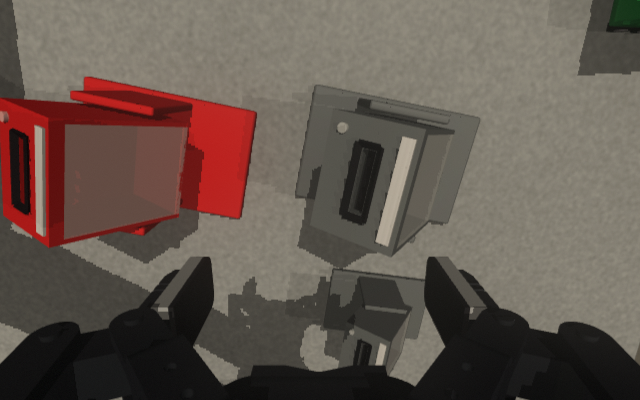

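```bash
python3 - <<'E'
from h import *
crop("wh1c","c2a",300,90,150,150,4);crop("wh2","c2b",225,195,150,150,4)
E
```

```text
(no output)
```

View pics/c2a.png

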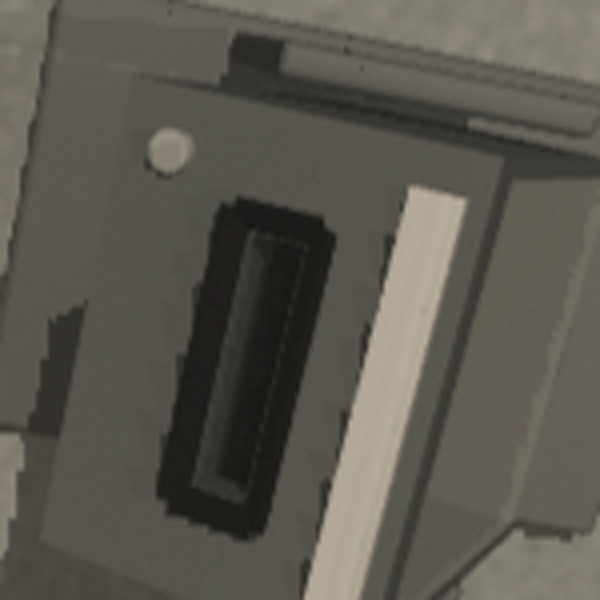

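View pics/c2b.png

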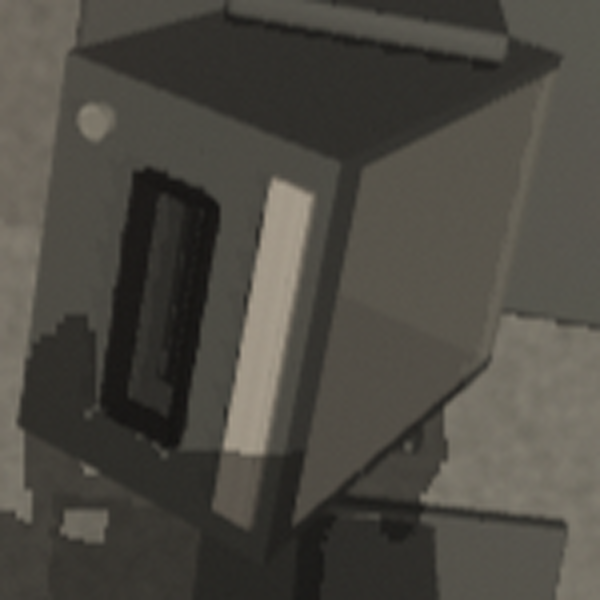

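Both views show the slot's black lips; the clear wall (head +x) is on the far side from the robot. Now I fit the head pose (position and yaw, with the 30° lean) to the corners in both views.

```bash
cat > fith.py <<'E'
from h import *
def Rh(yaw,lean): return R.from_euler('z',yaw).as_matrix()@R.from_euler('y',-lean).as_matrix()
cv=lambda p,x0,y0:((p[0]+.5)/4-.5+x0,(p[1]+.5)/4-.5+y0)
A=load("wh1c");B=load("wh2")
# order: lip (-x,+y),(+x,+y),(+x,-y),(-x,-y); inner same; face same
oa=dict(lip=[(217,198),(338,220),(265,543),(157,505)],inn=[(250,233),(309,240),(246,502),(192,487)],face=[(135,72),(505,158),None,(40,545)])
ob=dict(lip=[(137,168),(220,203),(181,450),(101,405)],inn=[(160,188),None,None,(128,402)],face=[(75,50),(347,160),(265,562),(20,427)])
obs=[]
sg=[(-1,1),(1,1),(1,-1),(-1,-1)]
for cam,o,off in((A,oa,(300,90)),(B,ob,(225,195))):
    for k,l in o.items():
        for s_,p in zip(sg,l):
            if p is not None: obs.append((cam,k,s_,cv(p,*off)))
def model(v,k,s_):
    if k=="lip": q=[s_[0]*v[5],s_[1]*v[6],0]
    elif k=="inn": q=[s_[0]*v[7],s_[1]*v[8],.002]
    else: q=[v[9]+s_[0]*.036,s_[1]*.048,0]
    return v[:3]+Rh(v[3],v[4])@np.array(q)
f=lambda v:np.concatenate([proj(c,model(v,k,s_))[0]-p for c,k,s_,p in obs]+[[ (v[4]-np.pi/6)*50*W]])
for W in (0,20):
    r=least_squares(f,[.53,-.25,.16,-.1,np.pi/6,.01,.03,.006,.026,0],loss="soft_l1")
    v=r.x;print(np.round(v[:3],4),"yaw",np.degrees(v[3]).round(2),"lean",np.degrees(v[4]).round(2),"lip,inn,off",np.round(v[5:]*1e3,1))
    print(np.round(r.fun[:-1].reshape(-1,2),1).tolist())
np.save("head.npy",v)
for n in("s1","t1"): print(n,proj(load(n),v[:3]))
E
python3 fith.py
```

```text
[ 0.5337 -0.2422  0.1593] yaw -10.53 lean 29.7 lip,inn,off [11.6 30.6  4.8 25.5  0.8]
[[2.2, -0.9], [1.0, 0.9], [0.0, -1.0], [0.4, -1.1], [-0.4, -0.7], [-3.0, 0.8], [-2.7, 0.8], [-0.5, 0.5], [-0.3, 0.7], [0.6, -0.2], [0.4, -0.7], [1.0, -1.8], [1.8, -1.3], [1.1, -0.5], [0.9, 0.0], [-0.9, 1.9], [-0.8, -0.2], [-1.8, 0.6], [-0.9, 0.7], [0.3, 0.9], [-0.3, 0.1]]
[ 0.5337 -0.2422  0.1593] yaw -10.52 lean 30.0 lip,inn,off [11.6 30.6  4.8 25.4  0.8]
[[2.2, -0.9], [1.0, 0.9], [0.0, -0.9], [0.4, -1.2], [-0.4, -0.7], [-3.1, 0.8], [-2.7, 0.8], [-0.5, 0.5], [-0.2, 0.7], [0.5, -0.2], [0.5, -0.8], [1.0, -1.8], [1.8, -1.2], [1.0, -0.5], [0.9, -0.0], [-0.9, 1.9], [-0.8, -0.2], [-1.7, 0.6], [-1.0, 0.8], [0.2, 1.1], [-0.2, 0.1]]
s1 [[247.42833551 135.10257069]]
t1 [[399.89009954 185.06707313]]
```

The head fits well: the slot mouth is at (0.534, -0.242, 0.159), with yaw -10.5° and lean 30°. The height matches the stated 0.160. Now on to the pass.

Emit:
apply_moves:
  targets:
    - [[1, 0, 45, -15, 0, 0, 0], [1, 0, 90, -30, 0, 0, 0], [1, 0, 135, -50, 0, 0, 0], [1, 0, 180, -70, 0, 0, 0], [1, 0, 225, -90, 0, 0, 0], [1, 0, 270, -110, 0, 0, 0], [1, 0, 315, -130, 0, 0, 0], [1, 0, 350, -140, 0, 0, 0], [1, 0, 350, -140, 0, 0, 0], [1, 0, 350, -140, 0, 0, 0]]

```text
time: 3.5
tcp_pos: [0.4402, 0.1893, 0.3185]
ee_rot: [-0.002, 1.57, 0.002]
contact_force: [0.2, -0.2, -0.1]
width: 0.0857
```

```bash
python3 - <<'E'
from h import *
shot("wrist","wp1")
E
```

Emit:
apply_moves:
  targets:
    - [[1, 5, 25, 40, 0, 0, 0], [1, 10, 50, 80, 0, 0, 0], [1, 20, 80, 110, 0, 0, 0], [1, 20, 80, 110, 0, 0, 0], [1, 20, 80, 110, 0, 0, 0], [1, 20, 80, 110, 0, 0, 0], [1, 20, 80, 110, 0, 0, 0], [1, 20, 80, 110, 0, 0, 0], [1, 20, 80, 110, 0, 0, 0], [1, 20, 80, 110, 0, 0, 0]]

```text
time: 4.55
tcp_pos: [0.5503, 0.2686, 0.2989]
ee_rot: [0.0, 1.57, 0.0]
contact_force: [0.0, -0.2, -0.1]
width: 0.0858
```

```bash
python3 - <<'E'
from h import *
shot("wrist","wp2")
a=cv2.imread("pics/wp1.png");b=cv2.imread("pics/wp2.png")
cv2.imwrite("pics/wp12.png",cv2.resize(np.vstack([a,b]),(480,600)))
print(proj(load("wp1"),[.4975,.247,.118]),proj(load("wp2"),[.4975,.247,.118]))
E
```

```text
[[383.62132046 106.59801762]] [[258.79655885 199.48786018]]
```

View pics/wp12.png

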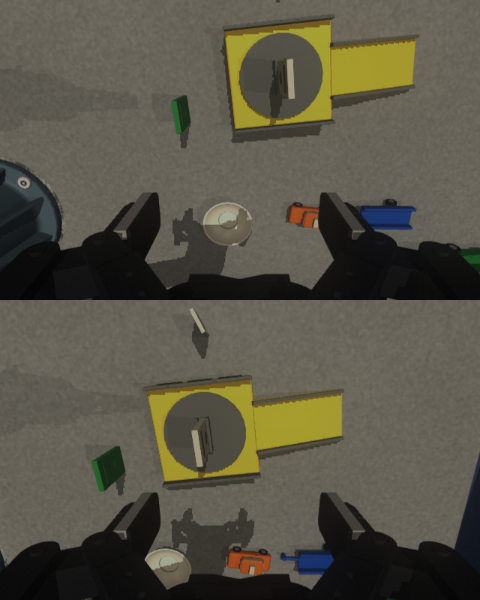

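```bash
python3 - <<'E'
from h import *
crop("wp1","c3a",345,60,80,80,5);crop("wp2","c3b",220,145,80,80,5)
a=cv2.imread("pics/c3a.png");b=cv2.imread("pics/c3b.png")
cv2.imwrite("pics/c3.png",np.hstack([a,b]))
E
```

```text
(no output)
```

View pics/c3.png

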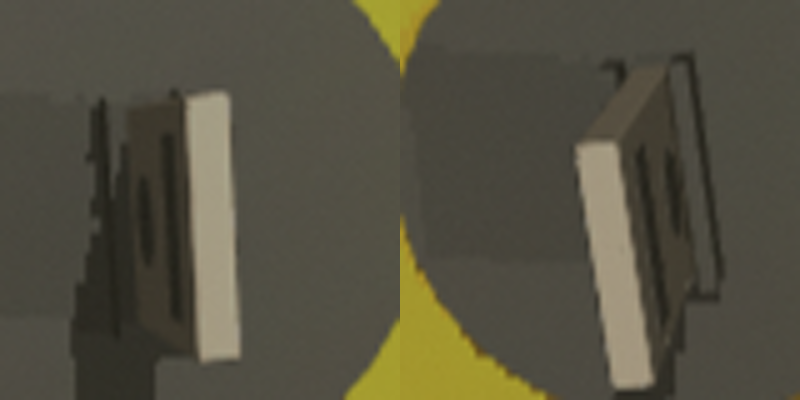

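```bash
python3 - <<'E'
from h import *
A=load("wp1");B=load("wp2")
cv=lambda p,x0,y0:((p[0]+.5)/5-.5+x0,(p[1]+.5)/5-.5+y0)
a=[cv(p,345,60) for p in [(185,97),(230,92),(241,358),(199,362)]]
b=[cv(p,220,145) for p in [(177,146),(216,141),(254,385),(213,389)]]
P=np.array([tri([(A,p),(B,q)]) for p,q in zip(a,b)]);print(np.round(P,4))
c=P.mean(0);print("centre",c,"thick",np.linalg.norm(P[1]-P[0]),np.linalg.norm(P[2]-P[3]),"wid",np.linalg.norm(P[0]-P[3]),np.linalg.norm(P[1]-P[2]))
d=(P[0]+P[1]-P[2]-P[3]);print("y-edge az deg",np.degrees(np.arctan2(d[1],d[0])))
sg=np.array([(-1,1),(1,1),(1,-1),(-1,-1)])
def m(v): return np.array([np.array([v[0],v[1],v[2]])+R.from_euler('z',v[3]).as_matrix()@np.array([s[0]*.004,s[1]*.023,0]) for s in sg])
f=lambda v:np.concatenate([(proj(A,m(v))-a).ravel(),(proj(B,m(v))-b).ravel()])
r=least_squares(f,[c[0],c[1],c[2],0]);print("fit",np.round(r.x[:3],4),np.degrees(r.x[3]),np.round(r.fun,1))
E
```

```text
[[0.4949 0.27   0.1161]
 [0.5022 0.271  0.1177]
 [0.5069 0.2256 0.1171]
 [0.4995 0.2249 0.1171]]
centre [0.5008795  0.24789552 0.1170118 ] thick 0.007510175056829554 0.007527486297983626 wid 0.045393900394880574 0.04567686033682043
y-edge az deg 95.86174446746388
fit [0.5009 0.2478 0.1166] 5.866588562700441 [-0.2 -0.2  0.  -0.2  0.1  0.1 -0.4  0.2 -0.6 -0.2  0.7 -0.2  0.5  0.2
 -0.   0.3]
```

The pass top is fitted at (0.501, 0.248, 0.117) with yaw +5.9°. The stated height is 0.118, and the thickness and width come out at 7.5 and 45.5 mm, so it agrees. I descend to grip it 10 mm below the top edge.

Emit:
apply_moves:
  targets:
    - [[1, 20, -8, -20, -0.04, 0, 0], [1, 45, -16, -40, -0.08, 0, 0], [1, 75, -21, -49, -0.102, 0, 0], [1, 100, -21, -49, -0.102, 0, 0], [1, 120, -21, -49, -0.102, 0, 0], [1, 140, -21, -49, -0.102, 0, 0], [1, 160, -21, -49, -0.102, 0, 0], [1, 180, -21, -49, -0.102, 0, 0], [1, 193, -21, -49, -0.102, 0, 0], [1, 193, -21, -49, -0.102, 0, 0]]

```text
time: 5.6
tcp_pos: [0.5, 0.2474, 0.1034]
ee_rot: [-0.081, 1.573, 0.08]
contact_force: [-0.4, -0.1, -0.3]
width: 0.0853
```

Emit:
apply_moves:
  targets:
    - [[0.4, 0, 0, 0, 0, 0, 0], [0.2, 0, 0, 0, 0, 0, 0], [0, 0, 0, 0, 0, 0, 0], [0, 0, 0, 0, 0, 0, 0], [0, 0, 0, 0, 0, 0, 0], [0, 0, 0, 0, 0, 0, 0], [0, 0, 0, 0, 0, 0, 0], [0, 0, 0, 0, 0, 0, 0], [0, 0, 0, 0, 0, 0, 0], [0, 0, 0, 0, 0, 0, 0]]
  grip_force: 60

```text
time: 6.6
tcp_pos: [0.5018, 0.2478, 0.1058]
ee_rot: [-0.08, 1.568, 0.08]
contact_force: [-0.3, -0.1, 5.2]
width: 0.007
```

```bash
python3 - <<'E'
from h import *
from station import manip
shot("wrist","wg1");shot("scene","sg1")
s=manip.get_state();print({k:np.round(v,4).tolist() for k,v in s.items() if k not in("tau","torque")})
crop("sg1","c4",320,200,130,130,4)
E
```

```text
{'time': 6.7, 'joint_pos': [0.2467, 0.3171, 1.7546, -0.0, 1.0689, 0.1447], 'qd': [-0.0002, -0.0004, -0.0015, -0.0005, 0.0021, 0.0006], 'tcp_pos': [0.5018, 0.2478, 0.1057], 'ee_rot': [-0.0799, 1.5684, 0.0802], 'contact_force': [-0.0567, -0.2742, 5.5921], 'width': 0.0071}
```

View pics/wg1.png

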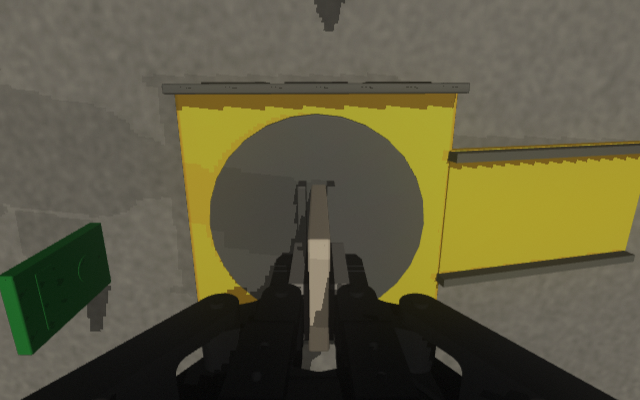

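View pics/c4.png

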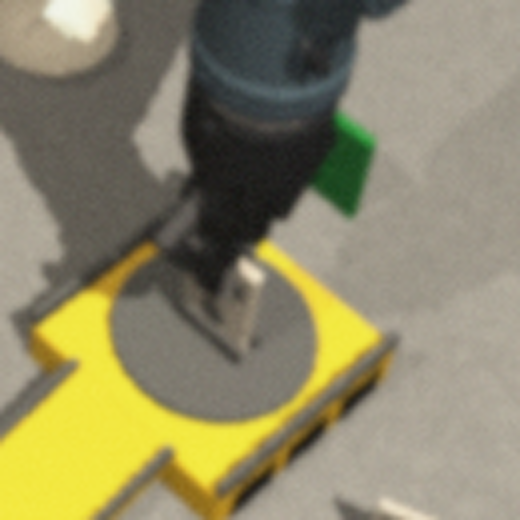

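Gripped at 7.1 mm width, with the pads in the upper part of the pass. Now I lift and work out the travel.

```bash
cat > plan.py <<'E'
from h import *
from fith import Rh
def tgt(head,yaw,lean=np.pi/6):
    H=Rh(yaw,lean); return H,np.column_stack([-H[:,2],H[:,1],H[:,0]])
def row(p0,R0,p,Rn): return np.round(np.r_[(R0.T@(np.array(p)-p0))*1e3],1).tolist(),np.round(R.from_matrix(R0.T@Rn).as_rotvec(),3).tolist()
E
sed -i 's/^for W in/if __name__=="__main__":\n  for W in/' fith.py; python3 - <<'E'
t=open("fith.py").read().split("\n");i=[k for k,l in enumerate(t) if l.startswith("  for W")][0]
t[i+1:]=["  "+l for l in t[i+1:]];open("fith.py","w").write("\n".join(t))
E
python3 - <<'E'
from plan import *
from station import manip
s=manip.get_state();p0=np.array(s["tcp_pos"]);R0=R.from_rotvec([-.0799,1.5684,.0802]).as_matrix()
v=np.load("head.npy");H,Rt=tgt(v[:3],v[3])
print(np.round(R0,3),np.round(Rt,3))
print(row(p0,R0,[.49,.247,.30],R0),row(p0,R0,[.49,-.2,.30],Rt),v[:3]+H[:,2]*.088)
E
```

```text
[[ 0.001 -0.102  0.995]
 [ 0.     0.995  0.102]
 [-1.     0.     0.001]] [[ 0.492  0.183  0.851]
 [-0.091  0.983 -0.158]
 [-0.866  0.     0.5  ]]
([-194.3, 0.4, -11.7], [0.0, 0.0, 0.0]) ([-194.4, -444.3, -57.2], [0.279, -0.519, -0.075]) [ 0.49043537 -0.23418935  0.23554821]
```

Emit:
apply_moves:
  targets:
    - [[0, -20, 0, 0, 0, 0, 0], [0, -60, 0, 0, 0, 0, 0], [0, -100, 0, 0, 0, 0, 0], [0, -140, 0, -5, 0, 0, 0], [0, -175, -15, -10, 0, 0, 0], [0, -194, -50, -15, 0, 0, 0], [0, -194, -90, -20, 0, 0, 0], [0, -194, -130, -25, 0, 0, 0], [0, -194, -160, -30, 0, 0, 0], [0, -194, -170, -30, 0, 0, 0]]

```text
time: 7.7
tcp_pos: [0.4882, 0.0732, 0.2986]
ee_rot: [-0.078, 1.571, 0.078]
contact_force: [0.2, 0.6, -1.0]
width: 0.0067
```

```bash
python3 - <<'E'
from plan import *
from station import manip
s=manip.get_state();p0=np.array(s["tcp_pos"]);R0=R.from_rotvec(s["ee_rot"]).as_matrix()
print(p0,s["width"],s["ee_rot"],s["joint_pos"])
v=np.load("head.npy");H,Rt=tgt(v[:3],v[3])
print(row(p0,R0,[.49,-.21,.30],Rt),row(p0,R0,v[:3]+H[:,2]*.108,Rt))
shot("wrist","wg2");shot("top","tg2")
crop("wg2","c5",240,150,160,200,4)
E
```

```text
[0.48821438 0.07322296 0.29857396] 0.006738121823489328 [-0.07829048  1.57096153  0.07758597] [-9.16529294e-02 -4.42790146e-02  1.74351609e+00 -6.70220373e-04
  1.44384679e+00 -1.90787680e-01]
([-1.3, -282.0, -26.3], [0.276, -0.522, -0.073]) ([45.9, -303.3, -37.8], [0.276, -0.522, -0.073])
```

View pics/wg2.png

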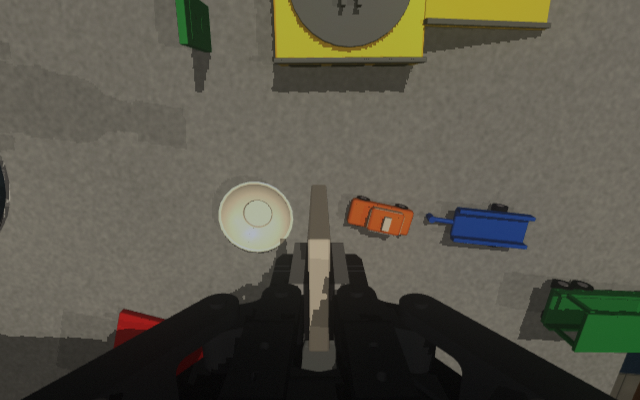

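```bash
python3 - <<'E'
from h import *
crop("wg2","c5",270,175,100,100,6)
c=np.load("cam.npz");K=np.array(load("wg2")["camera_matrix"])
def pt(q):
    d=c["A"].T@(np.array(q)-c["c"]);u=K@d;return u[:2]/u[2]
for t in(-.0115,-.0095): print("top",t,pt([t,.023,-.004]),pt([t,.023,.004]),"low",pt([t+.075,.023,-.004]),pt([t+.075,.023,.004]),"back top",pt([t,-.023,0]))
E
```

```text
top -0.0115 [306.12351239 239.92041677] [329.54353309 239.91186006] low [310.83997996 184.49739507] [325.61830018 184.48986327] back top [317.99678305 352.50015702]
top -0.0095 [306.3197687  237.61421671] [329.38019722 237.60565292] low [310.91857144 183.57386974] [325.5528947  183.56637613] back top [318.00942383 348.84633367]
```

View pics/c5.png

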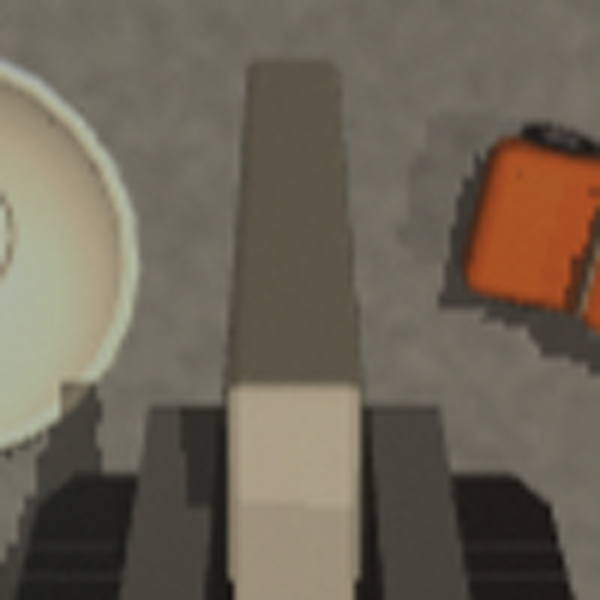

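The pass is held straight: offset under 0.5 mm, with its leading edge about 64.5 mm ahead of the TCP. Next I move to a tilted hover over the slot.

Emit:
apply_moves:
  targets:
    - [[0, 0, -30, -3, 0.02, -0.05, 0], [0, 0, -75, -6, 0.08, -0.15, -0.02], [0, 0, -120, -10, 0.12, -0.24, -0.03], [0, 0, -165, -15, 0.17, -0.34, -0.045], [0, 0, -210, -20, 0.22, -0.43, -0.06], [0, 0, -250, -24, 0.276, -0.522, -0.073], [0, 0, -282, -26, 0.276, -0.522, -0.073], [0, 15, -296, -32, 0.276, -0.522, -0.073], [0, 30, -303, -36, 0.276, -0.522, -0.073], [0, 46, -303, -38, 0.276, -0.522, -0.073]]

```text
time: 8.8
tcp_pos: [0.4823, -0.2297, 0.2527]
ee_rot: [0.096, 1.042, -0.163]
contact_force: [-0.5, 0.9, -1.0]
width: 0.007
```

Emit:
apply_moves:
  targets:
    - [[0, 0, 0, 0, 0, 0, 0], [0, 0, 0, 0, 0, 0, 0], [0, 0, 0, 0, 0, 0, 0], [0, 0, 0, 0, 0, 0, 0], [0, 0, 0, 0, 0, 0, 0], [0, 0, 0, 0, 0, 0, 0], [0, 0, 0, 0, 0, 0, 0], [0, 0, 0, 0, 0, 0, 0], [0, 0, 0, 0, 0, 0, 0], [0, 0, 0, 0, 0, 0, 0]]

```text
time: 9.8
tcp_pos: [0.4819, -0.2297, 0.2533]
ee_rot: [0.095, 1.042, -0.163]
contact_force: [-0.5, 0.2, -0.7]
width: 0.0068
```

```bash
python3 - <<'E'
from plan import *
from station import manip
s=manip.get_state();p0=np.array(s["tcp_pos"]);R0=R.from_rotvec(s["ee_rot"]).as_matrix()
print(p0,s["width"],s["joint_pos"],s["contact_force"])
v=np.load("head.npy");H,Rt=tgt(v[:3],v[3])
print(row(p0,R0,v[:3]+H[:,2]*.108,Rt))
shot("wrist","wi1");shot("scene","si1");shot("top","ti1")
for n,cx,cy in(("si1",200,90),("ti1",360,130)): crop(n,n+"c",cx,cy,90,90,5)
a=cv2.imread("pics/si1c.png");b=cv2.imread("pics/ti1c.png");cv2.imwrite("pics/i1c.png",cv2.resize(np.hstack([a,b]),(800,400)))
E
```

```text
[ 0.48191174 -0.22974671  0.25328481] 0.0068056897097082975 [-0.85433641 -0.22657517  2.08071047  0.4103954   0.90530903 -0.86677111] [-0.5078741   0.2331634  -0.67271015]
([-0.1, -2.8, -0.9], [0.002, 0.002, -0.003])
```

View pics/wi1.png

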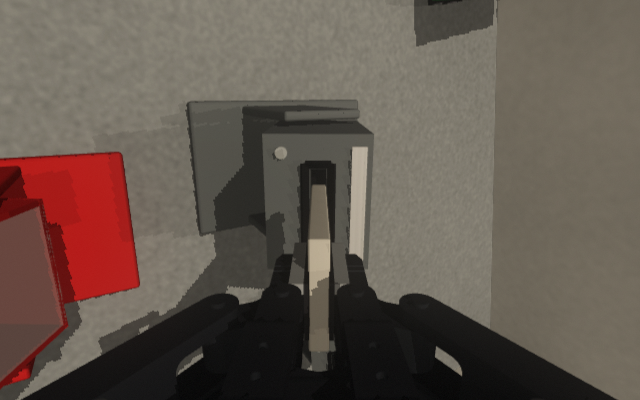

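View pics/i1c.png

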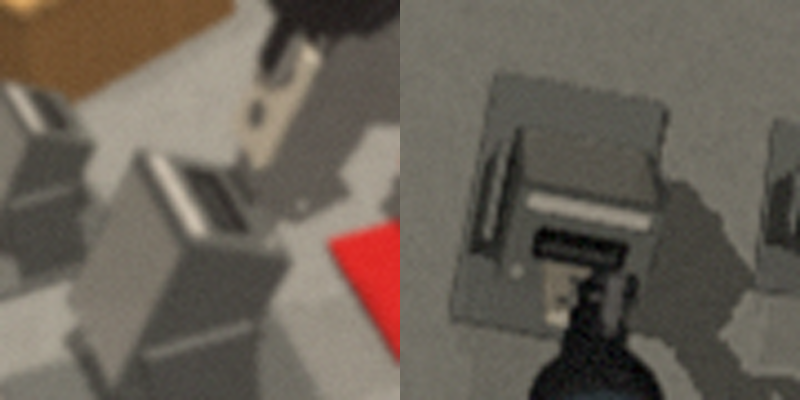

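The pass hovers over the slot and the slot lips are visible around its end at (318,165). I use this aligned view to refine the lateral fit.

```bash
python3 - <<'E'
from plan import *
crop("wi1","c6",255,115,130,130,6)
E
```

```text
(no output)
```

View pics/c6.png

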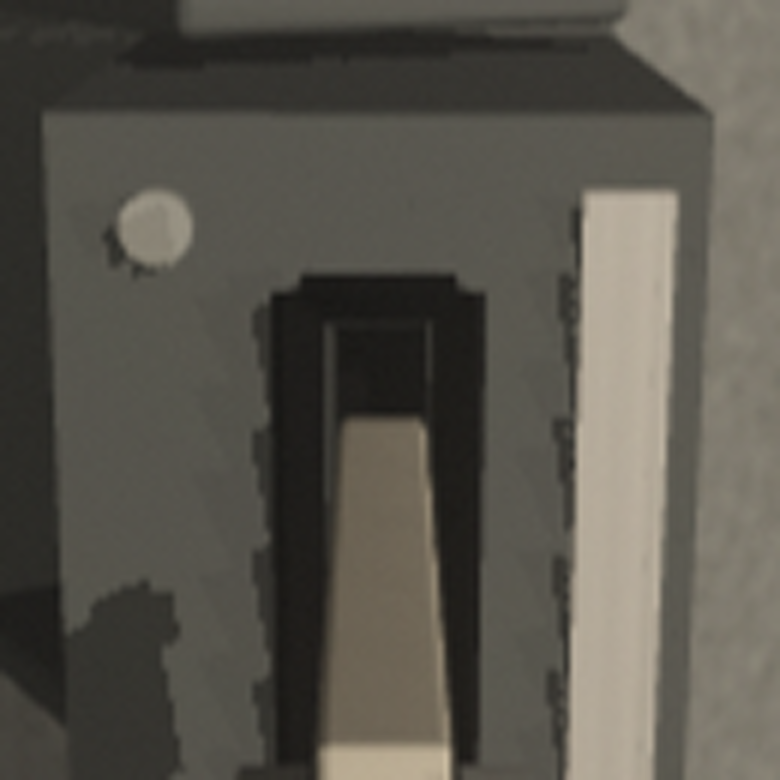

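```bash
python3 - <<'E'
from plan import *
from station import manip
c=np.load("cam.npz");K=np.array(load("wi1")["camera_matrix"])
def pt(q):
    d=c["A"].T@(np.array(q)-c["c"]);u=K@d;return u[:2]/u[2]
cv=lambda p:np.array([(p[0]+.5)/6-.5+255,(p[1]+.5)/6-.5+115])
print("face left/right at +y, z-centre",cv((42,112)),cv((712,112)),"inn",cv((325,320)),cv((433,320)),"passend",cv((342,416)),cv((425,416)))
# face +y corners: (X, y+.048, zc+-.036+off); inner (X-.002?, y+.025, z+-.0055)
def f(v):
    X,y,z,off,hw=v
    e=[pt([X,y+.048,z+off-.036])-cv((42,112)),pt([X,y+.048,z+off+.036])-cv((712,112)),
       pt([X-.002,y+.0255,z-hw])-cv((325,320)),pt([X-.002,y+.0255,z+hw])-cv((433,320)),
       pt([X,y+.0306,z-.0116])-cv((270,278)),pt([X,y+.0306,z+.0116])-cv((486,278))]
    return np.concatenate(e)
r=least_squares(f,[.108,0,0,0,.006]);print(np.round(r.x*1e3,2),np.round(r.fun,1))
# pass end in tool frame
g=lambda v:np.concatenate([pt([v[0],.023+v[1],v[2]-.004])-cv((342,416)),pt([v[0],.023+v[1],v[2]+.004])-cv((425,416)),pt([v[0]-.075,.023+v[1],v[3]-.004])-cv((320,745)),pt([v[0]-.075,.023+v[1],v[3]+.004])-cv((451,745))])
q=least_squares(g,[.0645,0,0,0]);print("pass end x,y,z; top z",np.round(q.x*1e3,2),np.round(q.fun,1))
E
```

```text
face left/right at +y, z-centre [261.58333333 133.25      ] [373.25 133.25] inn [308.75       167.91666667] [326.75       167.91666667] passend [311.58333333 183.91666667] [325.41666667 183.91666667]
[108.31  -2.78  -0.45  -0.14   5.9 ] [-0.1  0.3  0.1  0.2 -0.1  0.5 -0.1  0.5  0.4 -0.7 -0.3 -0.7]
pass end x,y,z; top z [65.36 -0.31  0.14  0.34] [-0.4  0.3  0.4  0.3 -0.6 -0.2  0.6 -0.2]
```

The fits agree: in the tool frame the slot is at (108.3, -2.8, -0.45) mm and the pass end at (65.4, -0.3, 0.15) mm. I correct dy by -2.5 and dz by -0.6 and approach to just above the lips.

Emit:
apply_moves:
  targets:
    - [[0, 0, -2.5, -0.6, 0, 0, 0], [0, 10, -2.5, -0.6, 0, 0, 0], [0, 20, -2.5, -0.6, 0, 0, 0], [0, 28, -2.5, -0.6, 0, 0, 0], [0, 34, -2.5, -0.6, 0, 0, 0], [0, 36, -2.5, -0.6, 0, 0, 0], [0, 36, -2.5, -0.6, 0, 0, 0], [0, 36, -2.5, -0.6, 0, 0, 0], [0, 36, -2.5, -0.6, 0, 0, 0], [0, 36, -2.5, -0.6, 0, 0, 0]]

```text
time: 10.95
tcp_pos: [0.4988, -0.2354, 0.2223]
ee_rot: [0.095, 1.042, -0.163]
contact_force: [0.4, -0.1, -0.7]
width: 0.0071
```

```bash
python3 - <<'E'
from plan import *
from station import manip
shot("wrist","wi2");s=manip.get_state();print(s["tcp_pos"],s["contact_force"],s["width"])
crop("wi2","c7",255,95,130,130,6)
E
```

```text
[ 0.49878803 -0.2354294   0.22221273] [-0.66675952 -0.52753289 -0.34789321] 0.006877979288156352
```

View pics/c7.png

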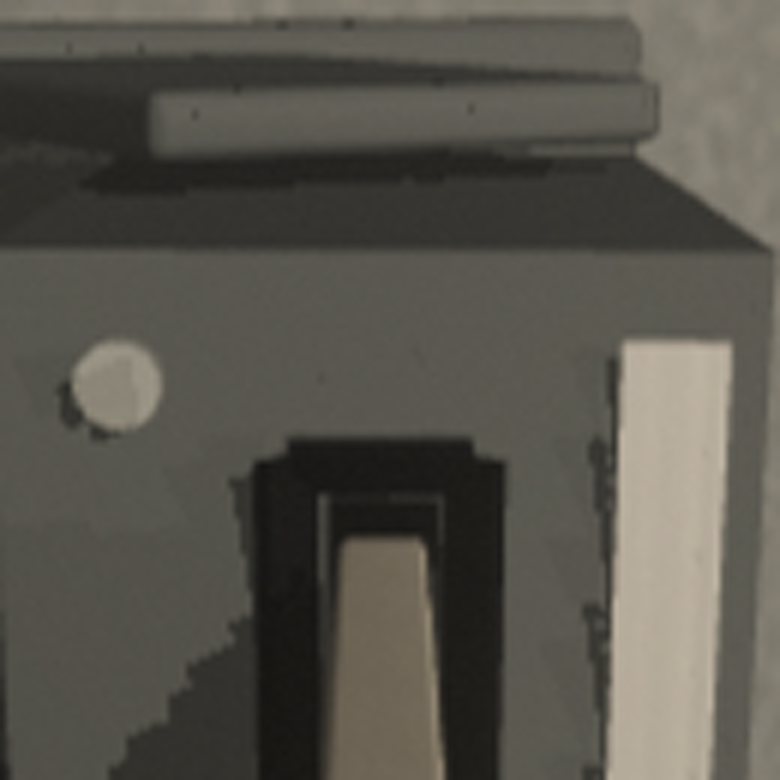

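The pass end is centred in the slot (pass 342–424 and slot 320–443 in the crop). I start the insertion.

Emit:
apply_moves:
  targets:
    - [[0, 2, 0, 0, 0, 0, 0], [0, 4, 0, 0, 0, 0, 0], [0, 6, 0, 0, 0, 0, 0], [0, 8, 0, 0, 0, 0, 0], [0, 10, 0, 0, 0, 0, 0], [0, 12, 0, 0, 0, 0, 0], [0, 14, 0, 0, 0, 0, 0], [0, 16, 0, 0, 0, 0, 0], [0, 16, 0, 0, 0, 0, 0], [0, 16, 0, 0, 0, 0, 0]]

```text
time: 12.0
tcp_pos: [0.5066, -0.2367, 0.2079]
ee_rot: [0.095, 1.043, -0.163]
contact_force: [0.2, -0.4, -0.6]
width: 0.0072
```

```bash
python3 - <<'E'
from plan import *
from station import manip
s=manip.get_state();Rt=R.from_rotvec(s["ee_rot"]).as_matrix();print(s["tcp_pos"],"F in tool",Rt.T@s["contact_force"],s["width"])
E
```

```text
[ 0.50663714 -0.23667503  0.20792141] F in tool [ 0.64733884 -0.34579239 -0.07554305] 0.007210578512528771
```

No contact force inside the slot mouth. Now I push through the flap.

Emit:
apply_moves:
  targets:
    - [[0, 3, 0, 0, 0, 0, 0], [0, 6, 0, 0, 0, 0, 0], [0, 10, 0, 0, 0, 0, 0], [0, 14, 0, 0, 0, 0, 0], [0, 18, 0, 0, 0, 0, 0], [0, 22, 0, 0, 0, 0, 0], [0, 26, 0, 0, 0, 0, 0], [0, 30, 0, 0, 0, 0, 0], [0, 30, 0, 0, 0, 0, 0], [0, 30, 0, 0, 0, 0, 0]]

```text
time: 13.0
tcp_pos: [0.5213, -0.2391, 0.1816]
ee_rot: [0.096, 1.043, -0.162]
contact_force: [-0.9, 1.3, -2.5]
width: 0.007
```

```bash
python3 - <<'E'
from plan import *
from station import manip
c=np.load("cam.npz");K=np.array(load("wi1")["camera_matrix"])
shot("wrist","wi3");shot("scene","si3")
s=manip.get_state();Rt=R.from_rotvec(s["ee_rot"]).as_matrix();print(s["tcp_pos"],"F in tool",Rt.T@s["contact_force"],s["width"])
crop("wi3","c8",235,55,170,200,4);crop("si3","c9",195,70,100,100,4)
a=cv2.imread("pics/c8.png")[:600];b=cv2.resize(cv2.imread("pics/c9.png"),(400,400))
b=cv2.copyMakeBorder(b[:,:],0,a.shape[0]-400,0,0,cv2.BORDER_CONSTANT)
cv2.imwrite("pics/c89.png",cv2.resize(np.hstack([a,b]),None,fx=.73,fy=.73))
def pt(q):
    d=c["A"].T@(np.array(q)-c["c"]);u=K@d;return u[:2]/u[2]
print("expected top edge v if not slipped",pt([-.010,.0227,0]))
E
```

```text
[ 0.52119957 -0.239139    0.18172461] F in tool [ 1.41044112  0.67281372 -2.13963337] 0.006962719093535223
expected top edge v if not slipped [317.84672383 238.98307266]
```

View pics/c89.png

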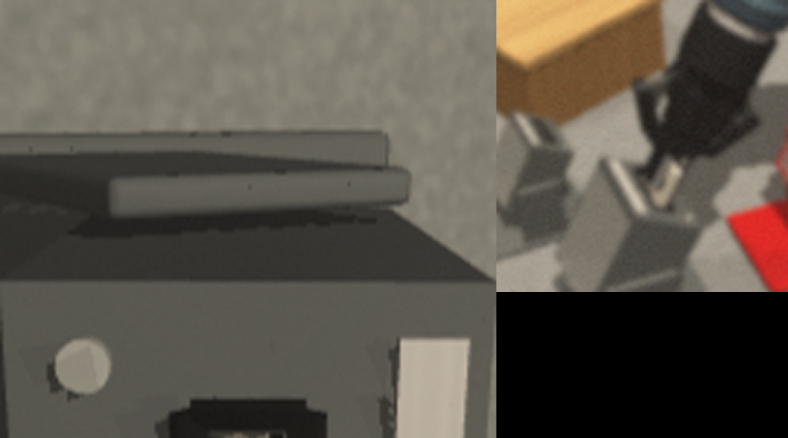

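```bash
python3 - <<'E'
from h import *
crop("wi3","c10",255,150,130,130,5)
E
```

```text
(no output)
```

View pics/c10.png

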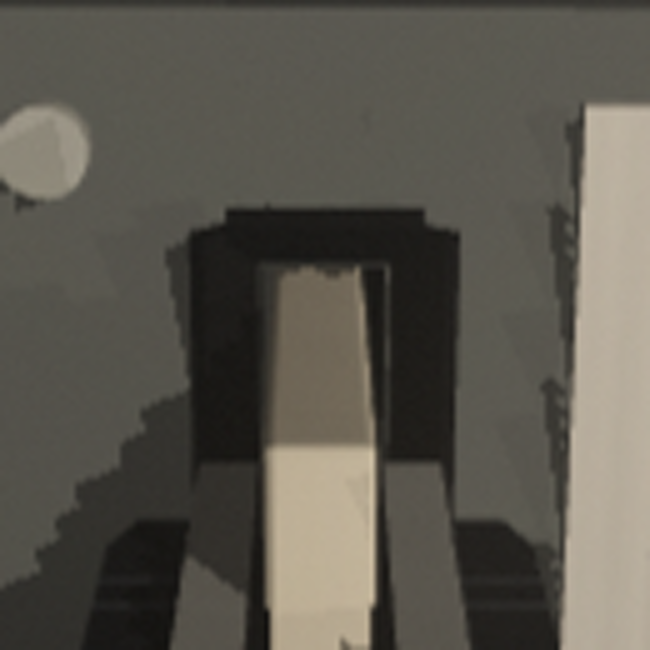

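The top edge is at row 239 as expected, so no slip: the leading edge is about 39 mm below the face, past the flap. I release.

Emit:
apply_moves:
  targets:
    - [[0.2, 0, 0, 0, 0, 0, 0], [0.4, 0, 0, 0, 0, 0, 0], [0.5, 0, 0, 0, 0, 0, 0], [0.5, 0, 0, 0, 0, 0, 0], [0.5, 0, 0, 0, 0, 0, 0], [0.5, 0, 0, 0, 0, 0, 0], [0.5, 0, 0, 0, 0, 0, 0], [0.5, 0, 0, 0, 0, 0, 0], [0.5, 0, 0, 0, 0, 0, 0], [0.5, 0, 0, 0, 0, 0, 0]]

```text
time: 14.1
tcp_pos: [0.5214, -0.2394, 0.182]
ee_rot: [0.095, 1.042, -0.163]
contact_force: [-0.3, 0.1, 0.0]
width: 0.0427
```

```bash
python3 - <<'E'
from h import *
from station import manip
shot("wrist","wr1");s=manip.get_state();print(s["tcp_pos"],s["contact_force"],s["width"])
E
```

```text
[ 0.52142401 -0.23938985  0.18201527] [-0.21431367 -0.54574522  0.33944434] 0.04258776302491365
```

View pics/wr1.png

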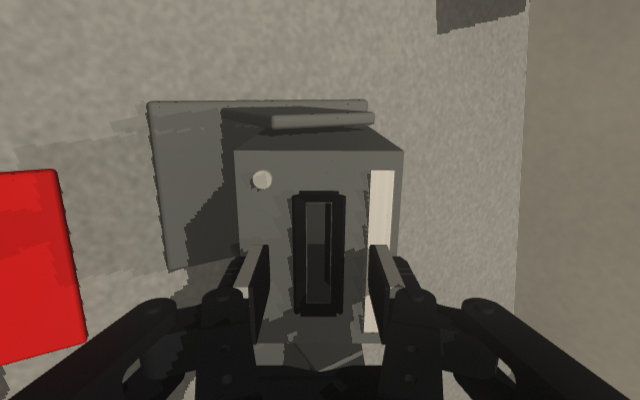

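The slot is empty and the pass has slid in. I back out along the slot axis, then check through the clear wall.

Emit:
apply_moves:
  targets:
    - [[0.5, -10, 0, 0, 0, 0, 0], [0.5, -30, 0, 0, 0, 0, 0], [0.5, -60, 0, 0, 0, 0, 0], [0.5, -90, 0, 0, 0, 0, 0], [0.5, -115, 0, 0, 0, 0, 0], [0.5, -125, 30, 20, 0, 0.1, 0], [0.5, -125, 60, 50, 0, 0.24, 0], [0.5, -125, 90, 85, 0, 0.38, 0], [0.5, -125, 110, 120, 0, 0.52, 0], [0.5, -125, 110, 130, 0, 0.52, 0]]

```text
time: 15.15
tcp_pos: [0.5952, -0.1388, 0.3542]
ee_rot: [0.14, 1.566, -0.137]
contact_force: [-0.8, -0.4, -1.4]
width: 0.0429
```

Emit:
apply_moves:
  targets:
    - [[0.5, 0, 0, 40, 0, 0, 0], [0.5, 0, 0, 70, 0, 0, 0], [0.5, 0, 0, 70, 0, 0, 0], [0.5, 0, 0, 70, 0, 0, 0], [0.5, 0, 0, 70, 0, 0, 0], [0.5, 0, 0, 70, 0, 0, 0], [0.5, 0, 0, 70, 0, 0, 0], [0.5, 0, 0, 70, 0, 0, 0], [0.5, 0, 0, 70, 0, 0, 0], [0.5, 0, 0, 70, 0, 0, 0]]

```text
time: 16.15
tcp_pos: [0.6589, -0.1528, 0.356]
ee_rot: [0.142, 1.561, -0.141]
contact_force: [-0.2, -0.5, -0.9]
width: 0.0425
```

```bash
python3 - <<'E'
from h import *
from station import manip
shot("wrist","wf");shot("scene","sf");shot("top","tf");s=manip.get_state();print(s["time"],s["tcp_pos"],s["contact_force"],s["width"],np.abs(s["qd"]).max())
crop("tf","tfc",360,140,90,70,5);crop("sf","sfc",190,110,90,70,5)
cv2.imwrite("pics/fc.png",cv2.resize(np.hstack([cv2.imread("pics/tfc.png"),cv2.imread("pics/sfc.png")]),None,fx=.85,fy=.85))
for n,a,b in(("scene","s1","sf"),("top","t1","tf")):
    d=np.abs(load(a)["pixels"].astype(int)-load(b)["pixels"].astype(int)).max(2)
    for m,p in dict(taxi=.5633,trailer=.697,dish=.418).items():
        q=proj(load(a),[p,.005,.02])[0].astype(int);print(n,m,q,d[q[1]-12:q[1]+12,q[0]-12:q[0]+12].mean())
E
```

```text
16.3 [ 0.65893718 -0.1528384   0.35582159] [ 0.42921439  0.06290076 -0.69631353] 0.042920502107798277 0.004181679623093185
scene taxi [290 231] 5.848958333333333
scene trailer [245 256] 5.845486111111111
scene dish [335 207] 5.357638888888889
top taxi [317 179] 17.661458333333332
top trailer [318 139] 7.149305555555555
top dish [317 224] 64.89930555555556
```

View pics/wf.png

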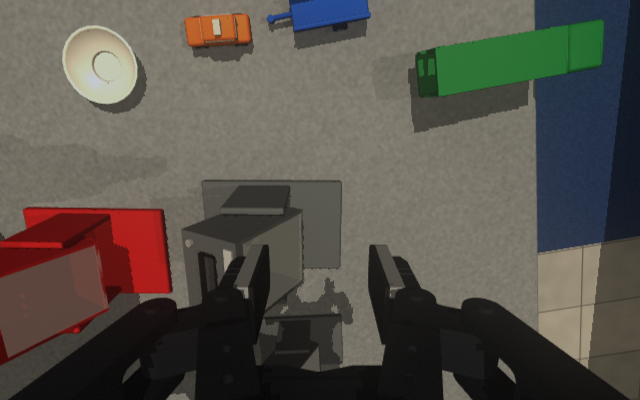

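View pics/fc.png

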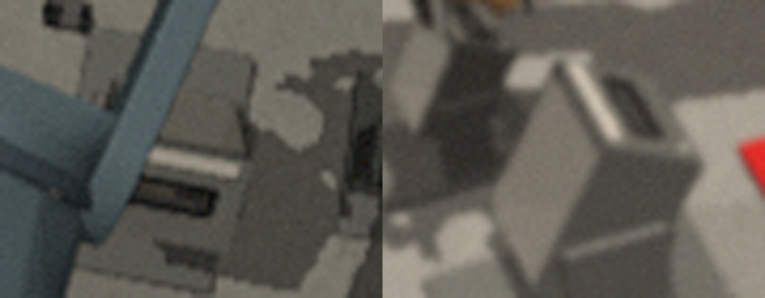

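View pics/sf.png

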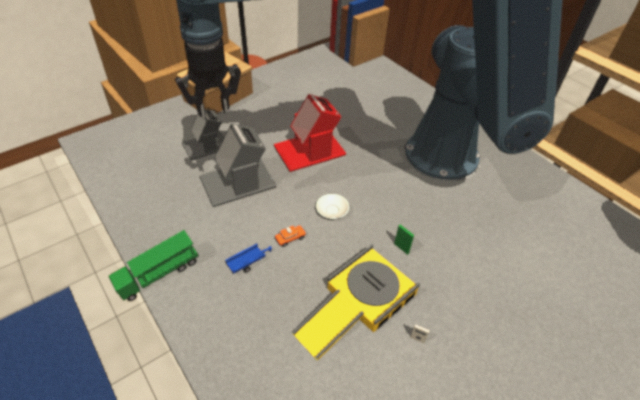

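The scene view is unchanged for the taxi, trailer and dish; the arm hides them in the top view. The groove and slot are both empty. I zoom into the slot for the pass's depth.

```bash
python3 - <<'E'
from h import *
crop("wr1","c11",280,180,80,145,4);crop("wf","c12",175,195,140,130,4)
a=cv2.imread("pics/c11.png");b=cv2.imread("pics/c12.png");b=cv2.resize(b,(480,446));a=cv2.resize(a,(320,580))
b=cv2.copyMakeBorder(b,0,134,0,0,cv2.BORDER_CONSTANT)
o=np.hstack([a,b]);o=np.clip((o/255.)**.55*255,0,255).astype(np.uint8);cv2.imwrite("pics/c1112.png",o)
E
```

```text
(no output)
```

View pics/c1112.png

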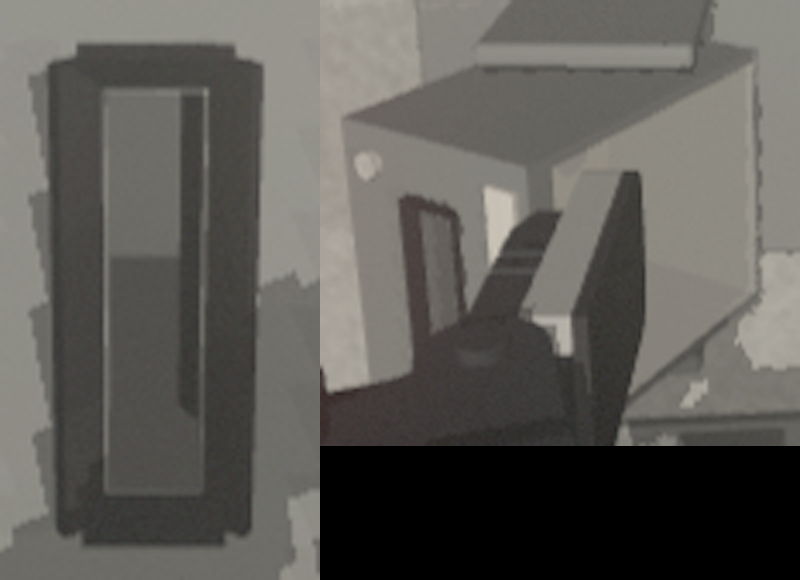

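The slot is clear with the flap folded open, but the wall view was blocked by a finger. One more unobstructed look through the clear wall.

Emit:
apply_moves:
  targets:
    - [[0.5, 0, -20, 10, 0, 0.1, 0], [0.5, 0, -50, 17, 0, 0.22, 0], [0.5, 10, -80, 17, 0, 0.35, 0], [0.5, 25, -108, 17, 0, 0.48, 0], [0.5, 45, -108, 17, 0, 0.5, 0], [0.5, 60, -108, 17, 0, 0.5, 0], [0.5, 60, -108, 17, 0, 0.5, 0], [0.5, 60, -108, 17, 0, 0.5, 0], [0.5, 60, -108, 17, 0, 0.5, 0], [0.5, 60, -108, 17, 0, 0.5, 0]]

```text
time: 17.3
tcp_pos: [0.6571, -0.2616, 0.2994]
ee_rot: [0.185, 2.054, -0.111]
contact_force: [-0.5, -0.3, 1.1]
width: 0.0426
```

```bash
python3 - <<'E'
from h import *
from station import manip
r=shot("wrist","wf2");s=manip.get_state();print(s["time"],s["tcp_pos"],s["contact_force"])
cv2.imwrite("pics/wf2g.png",np.clip((r["pixels"][:,:,::-1]/255.)**.6*255,0,255).astype(np.uint8))
E
```

```text
17.35 [ 0.65701458 -0.26172669  0.29872457] [-0.24745537  0.52402882  0.47945313]
```

View pics/wf2g.png

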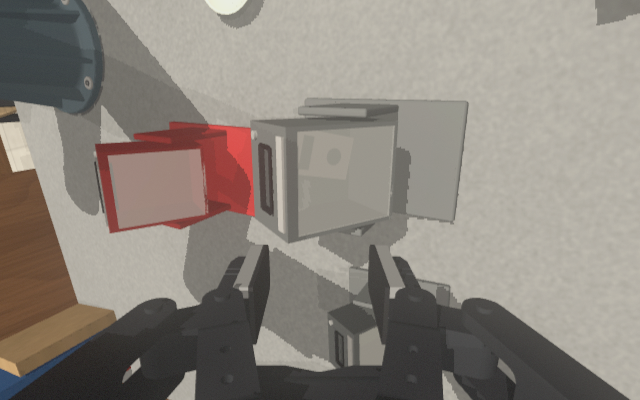

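```bash
python3 - <<'E'
from h import *
from fith import Rh
crop("wf2","c13",245,95,160,150,5)
o=cv2.imread("pics/c13.png");cv2.imwrite("pics/c13.png",np.clip(cv2.convertScaleAbs(((o/255.)**.6*255),alpha=1.6,beta=-90),0,255))
v=np.load("head.npy");H=Rh(v[3],v[4]);r=load("wf2")
for z in(0,-.01,-.037,-.112): print(z,[proj(r,v[:3]+H@np.array([-.028,y,z]))[0].round(0).tolist() for y in(-.023,.023)])
E
```

```text
0 [[257.0, 196.0], [254.0, 148.0]]
-0.01 [[266.0, 194.0], [264.0, 147.0]]
-0.037 [[291.0, 191.0], [290.0, 145.0]]
-0.112 [[350.0, 181.0], [352.0, 140.0]]
```

View pics/c13.png

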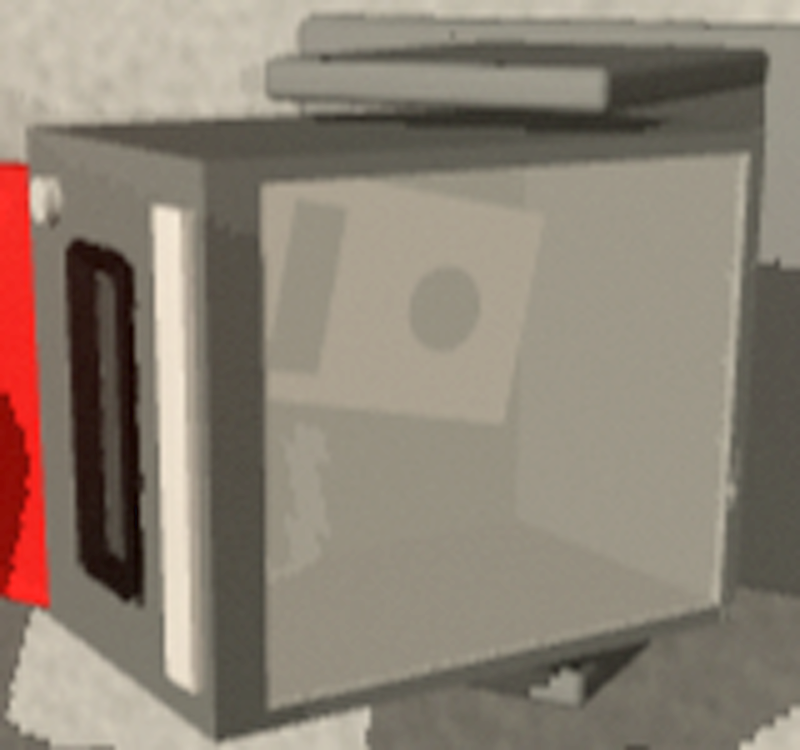

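The pass lies wholly inside: its bottom rests at the floor and it leans on the -x wall, with its window and hole visible through the clear wall. The robot touches nothing, so I hand in.

```bash
python3 - <<'E'
from station import manip
print(manip.finish_job(), manip.get_state()["time"])
E
```

```text
the job is handed in; nothing more can be done
the job is handed in; nothing more can be done
```

I took the white pass from the turntable groove and pushed it short edge first through the slot of the large grey pay box. Its leading edge went about 39 mm below the face, past the flap, and then I let go. The job was handed in at about 17.4 s.

- **Pass:** through the clear wall it shows lying inside the box, its lower end on the floor. The slot was empty after release, and there were no signs of slip or jamming (wrist force readings stayed at or below about 6 N).
- **Bystanders:** the scene camera shows the taxi, boat trailer and dish unchanged. The top camera could not confirm this because the arm blocked part of its view. The look-alikes stand where they were.
- **Measurements:** the first two-view fit of the slot was about 2.8 mm off along the slot and 0.45 mm across it. I corrected this from the aligned wrist view before inserting. All measured heights and sizes agreed with the text within about 1.5 mm.

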